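Zero the touch gauge and hold its probe on the datum pad

ROBOT

A 7-joint arm with a two-finger parallel gripper is mounted at the origin on a cart in front of the work surface, level with it; the furniture and walls round the work are solid. World frame = base frame: x ahead of the robot, y to its left, z up, the work surface at z = 0. Lengths are in m, angles in degrees, forces in N, time in s.
With the tool pointing down it reaches from about 0.35 to 0.9 m from the base axis. Payload 19.9 kg.
Tool frame: the origin (TCP) lies between the finger pads; the fingertips stand ahead of it and the grasp point (between the pads) lies 11 mm behind it (bot.finger_overhang is the z of the fingertips in the tool frame, in m); z points along the fingers, y is the line along which they close (so a half turn about z gives the same grasp; the last joint's range is limited). The gripper opens to 94 mm and grips with 3 to 60 N. Pads are 16 mm wide; open, the fingers measure 119 mm over their backs; the gripper's body (75 mm by 177 mm) begins 78 mm behind the grasp point.
Start: joints at [66.95, 23.915, -0.59, 92.452, 0.269, 63.638, -3.037], TCP at [0.221, -0.585, 0.187] pointing down, gripper open.
Joint ranges: [-161.28, 161.28], [-22.2, 115.67], [-73.04, 71.86], [3.21, 147.25], [-68.34, 248.33], [10.77, 114.83], [-161.83, 161.83]. Speed limits (degrees/s): [108.29, 108.29, 136.94, 136.94, 172.46, 172.46, 172.46].

INTERFACE

Orientations are given as a 3x3 rotation matrix whose columns are the frame's x, y, z axes.
In Python, from cell import status, vision, workorder, bot gives the robot as it stands.
- The arm moves only by the tool apply_moves, never from a script. Its argument "series" is a list of rows, each a list of 7 numbers: the turn, a rotation vector about the tool's x, y, z scaled (see below), then the shift along the tool's x, y, z scaled (see below), then the closure, from -1 (fully open) to 1 (shut). A call has 1 to 8 rows; each row is the pose to reach, as a shift and turn from the pose commanded when the call began, along the tool's axes at that moment; what a row does not reach only later rows make up. The controller multiplies each number of a shift by 0.25 m and each number of a turn by pi/4 rad. A row lasts 1/12 s, in which the tool goes at most 41.7 mm and 7.16 degrees, less where a joint would pass 70% of its speed; a pose out of reach is approached as far as the arm can. A call with a number of a shift or a turn outside -1 to 1 is refused whole. A call with a gripper value outside its range is refused whole. The fingers move at their own pace and stop on an object; the grip force is fixed at half the most. Time passes only in rows, so rows that repeat a pose let the fingers close. It gives the time, the measured TCP pose, the force, the opening and the grip force at its end, in the units of the state.
- status.observe(): the state, without advancing time (a new reading comes with each control period).
- vision.camera(name): name is "side" or "top" or "wrist"; returns the picture (400x640x3 uint8, blue, green, red); there is no depth.
- vision.camera_model(name): a dict with "camera_matrix" (3x3 intrinsics, pixels), "view" (4x4, takes a point from world to camera coordinates). Camera axes: x right, y down, z forward; pixel columns grow to the right and rows downward; lengths in m; the calibration is good to about 2 mm. A picture is of the moment at which its call begins: read the wrist's pose just before it. camera_model takes no time and is no camera call; for the wrist camera it gives the pose at the moment of the call.
- workorder.hand_in(): hands the job in; it is judged then, once.
The state is a dict: "clock": time; "joint_positions": joint angles; "joint_velocities": joint speeds; "tau": joint torques, N m; "ee_pos": TCP position; "tcp_rot": TCP orientation; "wrist_force": force on the tool from outside, world axes, zero at the start; "moment": the same for the moment, N m; "width": opening from 0.0 (shut) to 1.0 (fully open); "finger_force": force on a finger pad.
Only numpy, scipy, OpenCV 4.12 (cv2) and the standard library are available. Lean on these libraries where they do the work, as an engineer would, in place of code of your own. Each camera call takes 0.05 s, during which the arm holds its last target. There are 200 camera calls.

TASK

Zero the touch gauge first: swing the black-knobbed sprung lever away from its rest all the way to its stop and let it spring back by itself. Then take the orange-handled probe out of its stand and press its ball tip gently on the red dot of the white sprung pad, with the probe square to the pad's sloping face, until the pad is about half way in (never down to its bottom). Finish while still holding the probe there, steady; leave the lens box, mirror mount, post holder and tape roll where they are.

Things in the scene. Friction and masses are not known exactly. Their poses are not given: they have to be found in the camera images.
- zero_unit: Fixed zeroing lever unit: aluminium base 90x70x10 mm with two grey cheeks (56 mm long in x, 42 mm over both in y) up to 55 mm above the table. Origin: centre of its underside, on the table; z up. The lever hinges about its y axis, 40 mm above the origin, and the lever is pushed toward its +x (roughly away from the robot).
- zero_lever (a joint): Angle of the sprung lever, rad: 0 at rest (leaning 0.4 rad from upright toward the unit's -x), 0.8 at its stop (leaning 0.4 rad toward +x). A spring returns it; pushing the knob takes about 1 N at first and 3 N at the stop.
- lever_knob (a point): Centre of the lever's black ball knob, 22 mm across, 90 mm from the hinge on an 8 mm rod; at rest about 123 mm above the table.
- stand: Fixed probe stand: base 80x80 mm, dark top plate 60x72 mm whose upper face is 66 mm above the table, with a vertical hole 13 mm across in its middle in which the probe hangs. Origin: centre of its underside; z up.
- probe_grip (a point): Centre of the orange handle (24 mm across, 62 mm long) of the touch probe; 103 mm above the table as the probe hangs in its stand. Site z runs along the probe from tip to handle. The end of the tip is 87 mm from this point along -z.
- probe_tip (a point): End of the probe's 6 mm red ball tip; z as for probe_grip. The dark collar rests on the stand's top plate and the tip then hangs 50 mm below that face: lift 55 mm or more to clear it.
- probe: The loose touch probe, about 90 g, round, 122 mm long: orange handle, below it a dark collar 32 mm across, then a 10 mm steel shank with the red ball tip, 50 mm long below the collar. Origin: the end of the ball tip; z runs along the probe to the handle.
- datum: Fixed datum station: aluminium base 100x84x10 mm, a dark pillar, and a blue head 76x70x30 mm whose upper face slopes 20 degrees (0.349 rad), down toward the station's -x (roughly toward the robot). In its middle stands the white sprung pad in a dark bezel. Origin: centre of its underside; z up.
- pad_dot (a point): Centre of the red dot (10 mm across) on the top of the white pad (32 mm across), about 95 mm above the table. Its z points square out of the pad, 20 degrees from upright, leaning to the station's -x. The pad's top stands 14 mm proud of its bezel at rest and moves in along -z.
- datum_pad (a joint): How far the sprung pad is pressed in, m: 0 at rest, 0.012 at the bottom; half way (0.006) a black line round its edge is just reaching the bezel. It takes 1 N to start it, 4 N at half way and 7 N at the bottom.
- mirror_mount: Bystander, to be left alone: small black square mirror mount, 39x45x48 mm. Origin: centre of its underside.
- lens_box: Bystander, to be left alone: round white lens box, 44 mm across, 18 mm high. Origin: centre of its underside.
- post_holder: Bystander, to be left alone: black post holder, 39x32 mm, 55 mm high. Origin: centre of its underside.
- tape_roll: Bystander, to be left alone: roll of blue tape, 50 mm across, 12 mm high. Origin: centre of its underside.
There are look-alikes about, which are no part of the job. Leave any green or yellow look-alike of the stand alone.

How it is judged:
By the outcome, as a careful person would: the job done as asked, in the order asked, and still so for the second after the job is handed in, while the arm keeps its last pose, push and grip.
It also fails if it takes over 64 s, if anything falls off the work surface, if the arm or the gripper's body presses on something with over 40 N, if the wrist force passes 120 N, or if a joint passes its speed limit or range.

## Working session

There is one attempt and no reset: what is moved stays moved. The work goes in short steps, Python scripts to look and compute and a tool call to move; the robot and the scene stay as the last step left them, time stands still between calls to the robot, and variables do not carry over. Pictures are saved under pics/ and viewed, at most 10 in all, crops included, and the job is handed in when it is done.

Besides the shell and the picture viewer there is one more tool, called after "Emit:" as name([rows], argument=value, ...), one row to a line, values as JSON. apply_moves: Moves the arm, as the interface text tells. Its arguments: {"type":"object","properties":{"series":{"type":"array","items":{"type":"array","items":{"type":"number","minimum":-1,"maximum":1}}}},"required":["series"]}

```bash
ls; mkdir -p pics; cat > h.py <<'E'
import numpy as np, cv2
from cell import status, vision, workorder, bot
def model(n):
    m=vision.camera_model(n); return np.array(m["camera_matrix"]),np.array(m["view"])
def ray(n,uv,m=None):
    K,V=m or model(n); d=np.linalg.inv(K)@[uv[0],uv[1],1]; R=V[:3,:3]; c=-R.T@V[:3,3]; d=R.T@d
    return c,d/np.linalg.norm(d)
def atz(n,uv,z,m=None):
    c,d=ray(n,uv,m); return c+d*(z-c[2])/d[2]
def tri(rs):
    A=0;b=0
    for c,d in rs:
        P=np.eye(3)-np.outer(d,d); A=A+P; b=b+P@c
    return np.linalg.solve(A,b)
def proj(n,p,m=None):
    K,V=m or model(n); q=K@(V[:3,:3]@p+V[:3,3]); return q[:2]/q[2]
E
python3 - <<'E'
from h import *
for n in("side","top"):
    cv2.imwrite(f"pics/{n}0.png",vision.camera(n)); K,V=model(n); print(n,K[0],K[1],(-V[:3,:3].T@V[:3,3]).round(3)); print(V.round(3))
s=status.observe(); print({k:np.round(v,3) for k,v in s.items()}, bot.finger_overhang)
E
```

```text
pics
side [390.66013967   0.         320.56202275] [  0.         390.66013967 197.54024469] [ 0.303 -0.848  0.57 ]
[[ 0.942 -0.335 -0.018 -0.559]
 [-0.159 -0.398 -0.903  0.225]
 [ 0.295  0.854 -0.429  0.879]
 [ 0.     0.     0.     1.   ]]
top [368.55000838   0.         325.54238234] [  0.         368.55000838 202.1872895 ] [0.522 0.036 1.357]
[[-1.000e-03 -1.000e+00 -2.600e-02  7.200e-02]
 [-9.990e-01  2.000e-03 -5.100e-02  5.900e-01]
 [ 5.100e-02  2.600e-02 -9.980e-01  1.327e+00]
 [ 0.000e+00  0.000e+00  0.000e+00  1.000e+00]]
{'clock': np.float64(0.1), 'joint_positions': array([66.951, 23.945, -0.59 , 92.48 ,  0.271, 63.639, -3.037]), 'joint_velocities': array([-0.037, -0.114, -0.   , -0.123, -0.062,  0.018,  0.104]), 'tau': array([ 2.0000e-03, -8.5257e+01,  6.4100e-01, -4.2669e+01, -4.9000e-02,
        1.6000e-02,  0.0000e+00]), 'ee_pos': array([ 0.22 , -0.584,  0.187]), 'tcp_rot': array([[ 0.936,  0.353, -0.   ],
       [ 0.353, -0.936,  0.001],
       [-0.   , -0.001, -1.   ]]), 'wrist_force': array([-0.34 ,  0.476, -0.335]), 'moment': array([-0.013, -0.016, -0.004]), 'finger_force': np.float64(0.0), 'width': np.float64(1.0)} 0.008
```

View pics/top0.png

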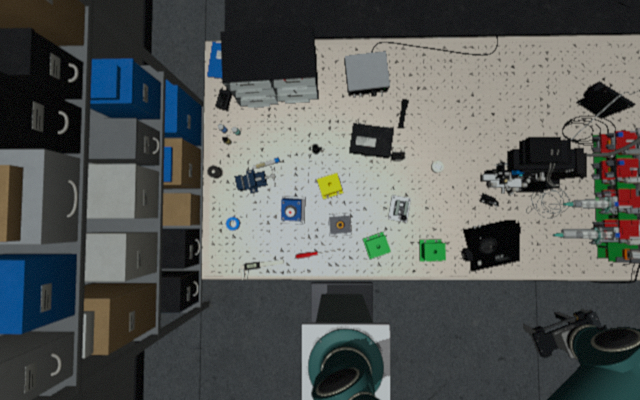

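View pics/side0.png

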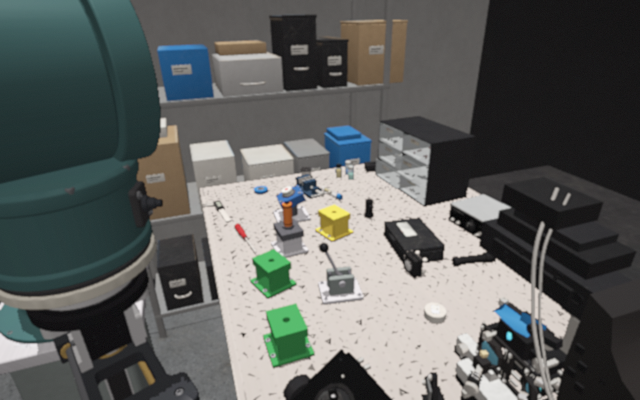

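The top view shows the stand with the orange probe at (340,225), the blue-headed datum with white pad at (292,210) and the lever unit at (400,208). The look-alikes are a yellow stand at (330,185) and green ones at (376,246) and (432,250). In the side view the orange handle is at (287,215) on a grey stand and the black knob at (323,247). I choose the grey stand and check it in one close crop.

```bash
python3 - <<'E'
from h import *
t=cv2.imread("pics/top0.png")[185:250,270:430]; s=cv2.imread("pics/side0.png")[180:305,260:370]
a=cv2.resize(t,None,fx=5,fy=5,interpolation=2)[:, :800]; b=cv2.resize(s[:,:],None,fx=2.16,fy=2.16,interpolation=2)
c=np.zeros((600,800,3),np.uint8); c[:325]=a; c[328:328+b.shape[0],:b.shape[1]]=b
s2=cv2.imread("pics/side0.png")[180:245,270:340]; e=cv2.resize(s2,None,fx=4.1,fy=4.1,interpolation=2); c[328:328+e.shape[0],300:300+e.shape[1]]=e
cv2.imwrite("pics/c.png",c)
E
```

```text
(no output)
```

View pics/c.png

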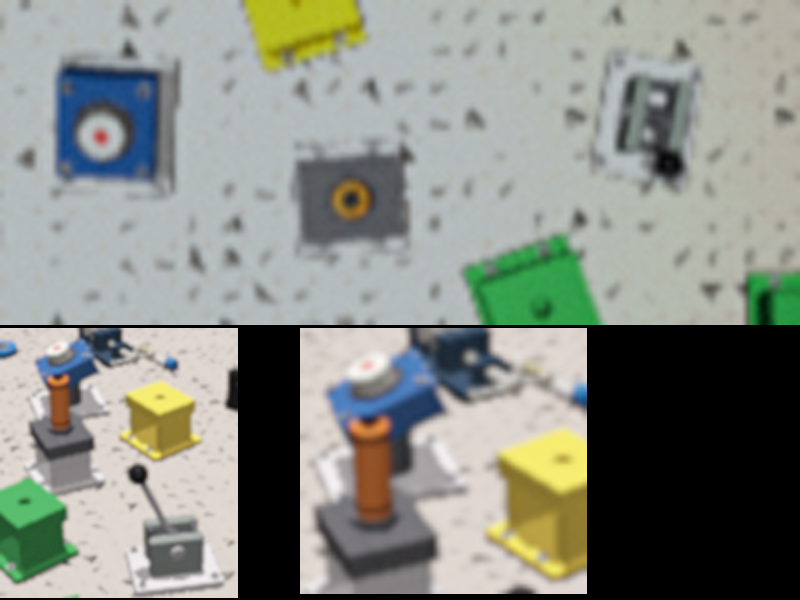

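```bash
python3 - <<'E'
from h import *
T=lambda x,y:(270+x/5,185+y/5)
for nm,t,s,z in(("dot",T(101,137),(286.6,189.3),.095),("handletop",T(351,200),(287.1,203.7),.134),("knob",T(668,164),(323.9,247.6),.123)):
    print(nm,atz("top",t,z).round(4),atz("side",s,z).round(4),tri([ray("top",t),ray("side",s)]).round(4))
c=[atz("top",T(*p),.01) for p in((613,48),(702,65),(690,188),(593,172))]
print(np.mean(c,0),np.round(c,4)); f=(c[0]+c[1]-c[2]-c[3]); print("yaw unit",np.degrees(np.arctan2(f[1],f[0])))
c=[atz("top",T(*p),.066) for p in((295,157),(405,153),(408,240),(302,244))]
print("stand",np.mean(c,0)); f=(c[0]+c[1]-c[2]-c[3]); print(np.degrees(np.arctan2(f[1],f[0])))
K,V=model("wrist"); s=status.observe(); R=s["tcp_rot"]; cw=-V[:3,:3].T@V[:3,3]; print("cam in tool",R.T@(cw-s["ee_pos"]),(R.T@V[:3,:3].T).round(3),K[0,0])
E
```

```text
dot [0.5517 0.1898 0.095 ] [0.5553 0.1885 0.095 ] [0.5536 0.1894 0.0948]
handletop [0.5088 0.019  0.134 ] [0.5125 0.0166 0.134 ] [0.5108 0.0185 0.1333]
knob [ 0.5324 -0.1921  0.123 ] [ 0.5352 -0.1923  0.123 ] [ 0.5337 -0.1924  0.1233]
[ 0.56670124 -0.19990276  0.01      ] [[ 0.6179 -0.174   0.01  ]
 [ 0.6053 -0.2384  0.01  ]
 [ 0.5159 -0.2286  0.01  ]
 [ 0.5276 -0.1586  0.01  ]]
yaw unit -7.991190466159723
stand [0.50911711 0.01702877 0.066     ]
3.11096533991021
cam in tool [ 0.08531533  0.00070268 -0.19633544] [[ 0.    -0.957 -0.29 ]
 [ 1.     0.     0.   ]
 [-0.    -0.29   0.957]] 276.2307716988769
```

```bash
cat >> h.py <<'E'
from scipy.spatial.transform import Rotation as Ro
def down(yaw):
    c,s=np.cos(np.radians(yaw)),np.sin(np.radians(yaw)); return np.array([[c,s,0],[s,-c,0],[0,0,-1.]])
def go(p,R,p0=None,R0=None):
    s=status.observe(); p0=np.array(s["ee_pos"]) if p0 is None else np.array(p0); R0=np.array(s["tcp_rot"]) if R0 is None else R0
    return (Ro.from_matrix(R0.T@R).as_rotvec()/(np.pi/4)).round(3),(R0.T@(np.array(p)-p0)/.25).round(3)
E
python3 - <<'E'
from h import *
u=np.array([.988,-.156,0]);k=np.array([.534,-.192,.122])
A=np.array([.35,-.38,.24]);B=k-.055*u;B[2]=.2
print(go(A,down(-9))); print(go(B,down(-9),A,down(-9)))
E
```

```text
(array([-0.001,  0.   ,  0.659]), array([ 0.773, -0.583, -0.213]))
(array([0., 0., 0.]), array([ 0.389, -0.858,  0.16 ]))
```

Emit:
apply_moves([
  [0,0,0.1,0.1,-0.08,-0.2,1],
  [0,0,0.66,0.773,-0.583,-0.213,1],
  [0,0,0.66,0.773,-0.583,-0.213,1],
  [0,0,0.66,0.773,-0.583,-0.213,1],
  [0,0,0.66,0.773,-0.583,-0.213,1],
  [0,0,0.66,0.773,-0.583,-0.213,1],
  [0,0,0.66,0.773,-0.583,-0.213,1],
  [0,0,0.66,0.773,-0.583,-0.213,1],
])

```text
clock: 0.77
ee_pos: [0.3531, -0.376, 0.241]
tcp_rot: [[0.989, -0.151, 0.001], [-0.151, -0.989, 0.0], [0.001, -0.001, -1.0]]
wrist_force: [0.4, 0.2, 0.6]
width: 0.47
finger_force: 0.0
```

Emit:
apply_moves([
  [0,0,0,0.389,-0.858,0.16,1],
  [0,0,0,0.389,-0.858,0.16,1],
  [0,0,0,0.389,-0.858,0.16,1],
  [0,0,0,0.389,-0.858,0.16,1],
  [0,0,0,0.389,-0.858,0.16,1],
  [0,0,0,0.389,-0.858,0.16,1],
  [0,0,0,0.389,-0.858,0.16,1],
  [0,0,0,0.389,-0.858,0.16,1],
])

```text
clock: 1.43
ee_pos: [0.48, -0.1825, 0.1999]
tcp_rot: [[0.988, -0.154, -0.001], [-0.154, -0.988, 0.001], [-0.001, -0.001, -1.0]]
wrist_force: [-0.3, -1.3, -0.5]
width: 0.003
finger_force: 0.0
```

```bash
python3 - <<'E'
from h import *
s=status.observe(); print({k:np.round(s[k],3) for k in("clock","ee_pos","tcp_rot","wrist_force","width")})
m=model("wrist"); im=vision.camera("wrist"); cv2.imwrite("pics/w1.png",im); print(proj("wrist",np.array([.534,-.192,.122]),m))
np.savez("m1.npz",K=m[0],V=m[1])
E
```

```text
{'clock': np.float64(1.433), 'ee_pos': array([ 0.48 , -0.182,  0.2  ]), 'tcp_rot': array([[ 0.988, -0.154, -0.001],
       [-0.154, -0.988,  0.001],
       [-0.001, -0.001, -1.   ]]), 'wrist_force': array([-0.251, -1.281, -0.454]), 'width': np.float64(0.003)}
[321.73802301 144.64640812]
```

View pics/w1.png

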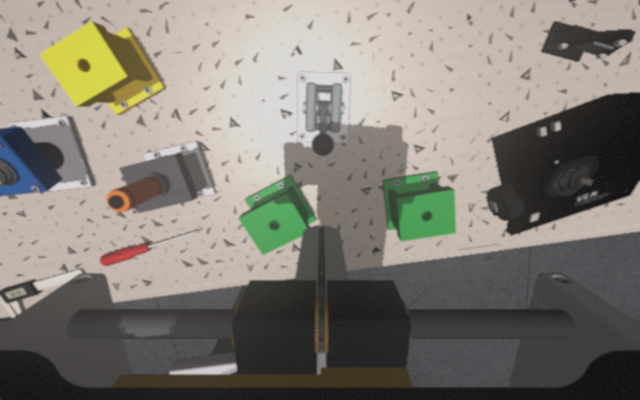

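The knob is at (322,145), exactly where predicted, and the unit base is upright in the image, so its yaw is about -9 degrees. The fingers are lined up with it at column 322.

Emit:
apply_moves([
  [0,0,0,0,0,0.15,1],
  [0,0,0,0,0,0.316,1],
  [0,0,0,0,0,0.316,1],
  [0,0,0,0.1,0,0.316,1],
  [0,0,0,0.15,0,0.316,1],
  [0,0,0,0.2,0,0.316,1],
  [0,0,0,0.25,0,0.316,1],
  [0,0,0,0.25,0,0.316,1],
])

```text
clock: 2.15
ee_pos: [0.543, -0.1949, 0.1233]
tcp_rot: [[0.987, -0.158, 0.001], [-0.158, -0.987, -0.0], [0.001, 0.0, -1.0]]
wrist_force: [0.4, -0.5, -0.2]
width: 0.004
finger_force: 0.0
```

Emit:
apply_moves([
  [0,0,0,0.03,0,0,1],
  [0,0,0,0.06,0,0,1],
  [0,0,0,0.09,0,0,1],
  [0,0,0,0.12,0,0,1],
  [0,0,0,0.14,0,0,1],
  [0,0,0,0.14,0,0,1],
])

```text
clock: 2.65
ee_pos: [0.5768, -0.1989, 0.1214]
tcp_rot: [[0.988, -0.157, -0.0], [-0.157, -0.988, 0.0], [-0.0, -0.0, -1.0]]
wrist_force: [0.6, 0.5, 0.4]
width: 0.006
finger_force: 0.0
```

```bash
python3 - <<'E'
from h import *
im=vision.camera("side"); w=vision.camera("wrist")
a=cv2.resize(im[180:310,260:420],None,fx=3,fy=3,interpolation=2);b=cv2.resize(w[60:250,240:400],None,fx=2,fy=2)
c=np.zeros((400,800,3),np.uint8);c[:390,:480]=a;c[:380,480:]=b;cv2.imwrite("pics/l1.png",c)
for i in range(3): s=status.observe(); print(np.round(s["wrist_force"],2))
E
```

```text
[0.16 0.22 0.03]
[0.16 0.22 0.03]
[0.16 0.22 0.03]
```

View pics/l1.png

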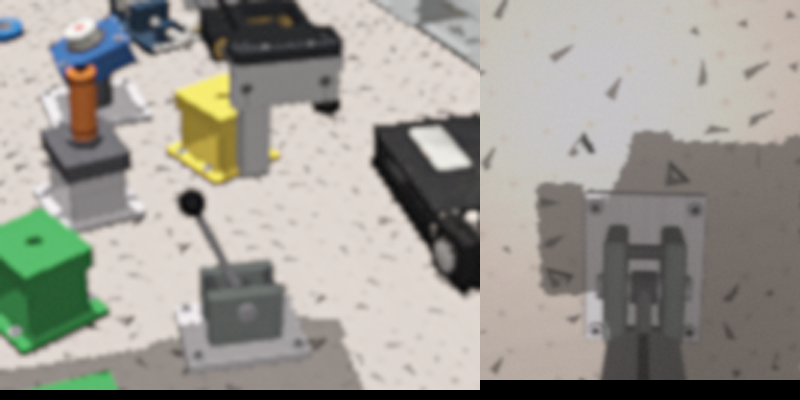

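```bash
python3 - <<'E'
from h import *
s=status.observe();p=np.array(s["ee_pos"])
for px in((238.3+100,237.3),(350,239)):
    c,d=ray("side",px)
    for y in(-.1865,-.199,-.2115): print(px,y,(c+d*(y-c[1])/d[1]).round(4))
for z in(.105,.113,.121,.13,.14): print(z,proj("side",np.array([p[0],p[1],z])).round(1),proj("wrist",np.array([p[0],p[1],z])).round(1))
K,V=model("wrist");print(bot.finger_overhang,dir(bot))
E
```

```text
(338.3, 237.3) -0.1865 [ 0.57   -0.1865  0.1372]
(338.3, 237.3) -0.199 [ 0.565  -0.199   0.1454]
(338.3, 237.3) -0.2115 [ 0.56   -0.2115  0.1535]
(350, 239) -0.1865 [ 0.5972 -0.1865  0.127 ]
(350, 239) -0.199 [ 0.5916 -0.199   0.1353]
(350, 239) -0.2115 [ 0.5861 -0.2115  0.1437]
0.105 [343.  252.5] [320.6 220.2]
0.113 [343.  249.4] [320.6 224. ]
0.121 [343.  246.2] [320.5 228. ]
0.13 [343.  242.5] [320.5 232.9]
0.14 [343.1 238.5] [320.5 238.8]
0.008 ['Unreachable', '__class__', '__delattr__', '__dict__', '__dir__', '__doc__', '__eq__', '__format__', '__ge__', '__getattribute__', '__getstate__', '__gt__', '__hash__', '__init__', '__init_subclass__', '__le__', '__lt__', '__module__', '__ne__', '__new__', '__reduce__', '__reduce_ex__', '__repr__', '__setattr__', '__sizeof__', '__str__', '__subclasshook__', '__weakref__', 'finger_overhang']
```

The knob is still at rest: the shut fingertips, near (345,237) in the side view, are about 27 mm higher than taken and passed over it. I go back and repeat 30 mm lower.

Emit:
apply_moves([
  [0,0,0,0,0,-0.16,1],
  [0,0,0,-0.15,0,-0.16,1],
  [0,0,0,-0.3,0,-0.16,1],
  [0,0,0,-0.4,0,-0.16,1],
  [0,0,0,-0.4,0,-0.1,1],
  [0,0,0,-0.4,0,0.06,1],
  [0,0,0,-0.4,0,0.12,1],
  [0,0,0,-0.4,0,0.12,1],
])

```text
clock: 3.42
ee_pos: [0.4749, -0.1825, 0.0887]
tcp_rot: [[0.988, -0.157, -0.005], [-0.157, -0.988, 0.002], [-0.005, -0.001, -1.0]]
wrist_force: [0.1, 1.3, 0.1]
width: 0.009
finger_force: 0.0
```

Emit:
apply_moves([
  [0,0,0,0.08,0,0,1],
  [0,0,0,0.15,0,0,1],
  [0,0,0,0.2,0,0,1],
  [0,0,0,0.24,0,0,1],
  [0,0,0,0.28,0,0,1],
  [0,0,0,0.32,0,0,1],
  [0,0,0,0.36,0,0,1],
  [0,0,0,0.36,0,0,1],
])

```text
clock: 4.08
ee_pos: [0.5672, -0.1976, 0.0919]
tcp_rot: [[0.988, -0.157, 0.0], [-0.157, -0.988, -0.0], [0.0, 0.0, -1.0]]
wrist_force: [-2.5, 0.3, 0.9]
width: 0.003
finger_force: 1.2
```

Emit:
apply_moves([
  [0,0,0,0.02,0,0,1],
  [0,0,0,0.03,0,0,1],
  [0,0,0,0.04,0,0,1],
  [0,0,0,0.04,0,0,1],
])

```text
clock: 4.42
ee_pos: [0.5758, -0.1989, 0.0914]
tcp_rot: [[0.988, -0.157, -0.001], [-0.157, -0.988, 0.0], [-0.001, -0.0, -1.0]]
wrist_force: [-4.0, 0.3, -0.9]
width: 0.008
finger_force: 1.6
```

Emit:
apply_moves([
  [0,0,0,0.02,0,0,1],
  [0,0,0,0.03,0,0,1],
  [0,0,0,0.03,0,0,1],
])

```text
clock: 4.67
ee_pos: [0.5835, -0.2, 0.0913]
tcp_rot: [[0.988, -0.157, -0.0], [-0.157, -0.988, 0.0], [-0.001, -0.0, -1.0]]
wrist_force: [-4.1, 0.0, -0.4]
width: 0.005
finger_force: 2.1
```

Emit:
apply_moves([
  [0,0,0,0.01,0,0,1],
  [0,0,0,0.014,0,0,1],
  [0,0,0,0.014,0,0,1],
])

```text
clock: 4.92
ee_pos: [0.5849, -0.2003, 0.0909]
tcp_rot: [[0.988, -0.157, -0.004], [-0.157, -0.988, 0.001], [-0.004, -0.0, -1.0]]
wrist_force: [-14.9, 2.0, 3.4]
width: 0.005
finger_force: 7.6
```

The jump to 15 N shows the stop. I release it quickly.

Emit:
apply_moves([
  [0,0,0,-0.06,0,-0.15,1],
  [0,0,0,-0.08,0,-0.32,1],
  [0,0,0,-0.1,0,-0.45,1],
  [0,0,0,-0.1,0,-0.5,1],
  [0,0,0,-0.1,0,-0.5,1],
])

```text
clock: 5.33
ee_pos: [0.5642, -0.1971, 0.2207]
tcp_rot: [[0.988, -0.157, 0.007], [-0.157, -0.988, -0.002], [0.007, 0.001, -1.0]]
wrist_force: [0.0, 0.0, -0.4]
width: 0.001
finger_force: 0.0
```

```bash
python3 - <<'E'
from h import *
im=vision.camera("side"); w=vision.camera("wrist"); m=model("wrist")
print(proj("wrist",np.array([.534,-.192,.122]),m), proj("side",np.array([.534,-.192,.122])))
for n,i,q in(("side",im,(324,248)),("wrist",w,proj("wrist",np.array([.534,-.192,.122]),m))):
    x,y=map(int,q); print(n, i[y-2:y+3,x-2:x+3].mean((0,1)))
# dark blob near expected knob, side
g=im[230:265,300:375].max(2)<50; ys,xs=np.nonzero(g); print(xs.mean()+300,ys.mean()+230,len(xs))
s=status.observe(); print(s["ee_pos"],s["width"])
yaw=0; k=np.array([.511,.0185,0])
A=k+[-.04,0,.25]; print(go(A,down(0)))
E
```

```text
[320.55247195 218.21310526] [323.33018675 248.04712734]
side [24.76 22.68 23.76]
wrist [52.44 55.   56.8 ]
323.425 247.3 40
[ 0.56253826 -0.19666391  0.21649334] 0.00213775019380336
(array([ 0.   , -0.002, -0.2  ]), array([-0.496, -0.793, -0.135]))
```

Emit:
apply_moves([
  [0,0,-0.2,-0.496,-0.793,-0.135,0.2],
  [0,0,-0.2,-0.496,-0.793,-0.135,0.2],
  [0,0,-0.2,-0.496,-0.793,-0.135,0.2],
  [0,0,-0.2,-0.496,-0.793,-0.135,0.2],
  [0,0,-0.2,-0.496,-0.793,-0.135,0.2],
  [0,0,-0.2,-0.496,-0.793,-0.135,0.2],
  [0,0,-0.2,-0.496,-0.793,-0.135,0.2],
  [0,0,-0.2,-0.496,-0.793,-0.135,0.2],
])

```text
clock: 6.1
ee_pos: [0.4703, 0.0197, 0.2495]
tcp_rot: [[1.0, 0.002, -0.001], [0.002, -1.0, 0.0], [-0.001, -0.0, -1.0]]
wrist_force: [0.8, 0.5, -0.2]
width: 0.396
finger_force: 0.0
```

```bash
python3 - <<'E'
from h import *
s=status.observe(); print({k:np.round(s[k],4) for k in("clock","ee_pos","tcp_rot","width")})
m=model("wrist"); w=vision.camera("wrist"); im=vision.camera("side"); np.savez("m2.npz",K=m[0],V=m[1])
cv2.imwrite("pics/w2raw.png",w);cv2.imwrite("pics/s2raw.png",im)
p=np.array(s["ee_pos"])
for dz in(0,.02): print(proj("side",p+[0,0,dz]),proj("wrist",p+[0,0,dz],m))
print("exp",proj("wrist",np.array([.511,.0185,.134]),m),proj("wrist",np.array([.5535,.1894,.095]),m))
a=cv2.resize(w[50:350,20:420],None,fx=2,fy=2);cv2.imwrite("pics/w2.png",a)
cv2.imwrite("pics/s2.png",cv2.resize(im[120:240,230:370],None,fx=4,fy=4,interpolation=2))
E
```

```text
{'clock': np.float64(6.1), 'ee_pos': array([0.4703, 0.0197, 0.2495]), 'tcp_rot': array([[ 1.0e+00,  2.1e-03, -7.0e-04],
       [ 2.1e-03, -1.0e+00,  1.0e-04],
       [-7.0e-04, -1.0e-04, -1.0e+00]]), 'width': np.float64(0.3964)}
[266.90223048 162.48038416] [320.36785706 228.07157144]
[266.24630675 154.47435501] [320.30591711 239.56767163]
exp [321.68694444 153.54172548] [181.29382927 113.64371567]
```

View pics/w2.png

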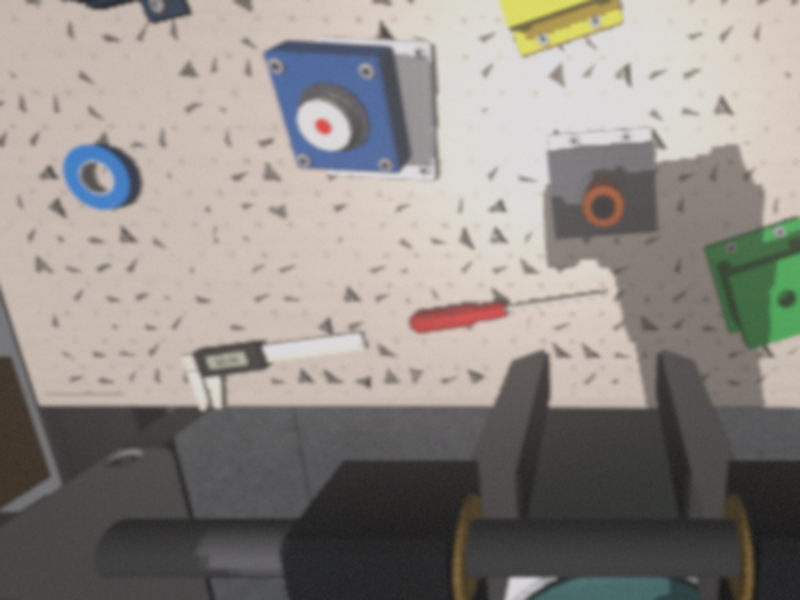

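View pics/s2.png

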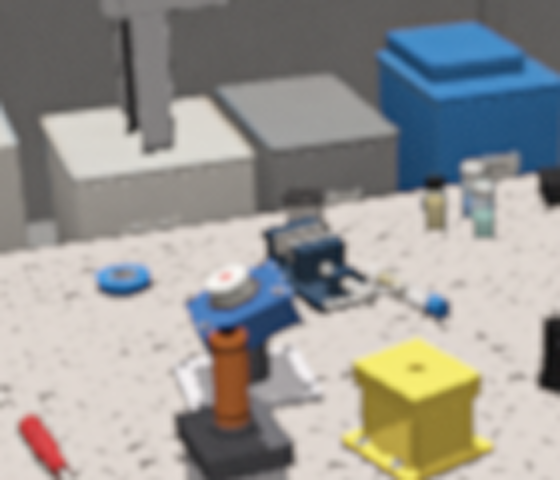

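```bash
python3 - <<'E'
from h import *
d=np.load("m2.npz"); m=(d["K"],d["V"]); p=np.array([.4703,.0197,.2495])
for y in(-.005,.0445):
    for z in(.2415,.25,.26,.27): print(y,z,"side front/back edge",proj("side",np.array([p[0]+.008,y,z])).round(1),proj("side",np.array([p[0]-.008,y,z])).round(1),"wrist front",proj("wrist",np.array([p[0]+.008,y,z]),m).round(1))
W=lambda x,y:(x/2+20,y/2+50)
print("handle top",atz("wrist",W(604,204),.134,m))
print("dot",atz("wrist",W(323,126),.095,m), "tri",tri([ray("wrist",W(323,126),m),ray("side",(286.6,189.3)),ray("top",(290.2,212.4))]))
print("handle tri",tri([ray("wrist",W(604,204),m),ray("side",(287.1,203.7)),ray("top",(340.2,225))]))
# datum yaw from base right edge & screws of head face
c=[atz("wrist",W(*q),.01,m) for q in((436,45),(438,178))]; e=c[0]-c[1]; print("yaw base",np.degrees(np.arctan2(e[1],e[0])),np.linalg.norm(e),c)
# head-face screws: TL,TR,BL,BR
S=[(277,66),(366,71),(303,161),(385,164)]
zt=[.0]
from scipy.optimize import least_squares
# fit: face rectangle model; dot=centre + 14mm*n on face, unknown yaw, half sizes a,b
dot=tri([ray("wrist",W(323,126),m),ray("side",(286.6,189.3)),ray("top",(290.2,212.4))])
def f(v):
    yaw,a,b,x,y,h=v; R=Ro.from_euler("zy",[yaw,-np.radians(20)]).as_matrix()
    r=[]
    for (sx,sy),q in zip(((1,1),(1,-1),(-1,1),(-1,-1)),S):
        r+=list(proj("wrist",np.array([x,y,dot[2]])+R@[sx*a,sy*b,-h],m)-W(*q))
    r+=list(proj("wrist",np.array([x,y,dot[2]]),m)-W(323,126)); return r
o=least_squares(lambda v:np.r_[f(v),(v[5]-.017)/.001],[0,.03,.028,dot[0],dot[1],.017]); print(np.degrees(o.x[0]),o.x,np.abs(o.fun).max())
E
```

```text
-0.005 0.2415 side front/back edge [272.8 168.6] [266.1 169.6] wrist front [351.7 214.8]
-0.005 0.25 side front/back edge [272.6 165.2] [265.8 166.1] wrist front [352.9 218.8]
-0.005 0.26 side front/back edge [272.2 161.2] [265.5 162.1] wrist front [354.4 223.9]
-0.005 0.27 side front/back edge [271.9 157.1] [265.1 158. ] wrist front [356.1 229.5]
0.0445 0.2415 side front/back edge [268.1 161.8] [261.7 162.7] wrist front [288.9 214.6]
0.0445 0.25 side front/back edge [267.9 158.6] [261.4 159.4] wrist front [287.7 218.6]
0.0445 0.26 side front/back edge [267.6 154.6] [261.  155.5] wrist front [286.1 223.7]
0.0445 0.27 side front/back edge [267.2 150.7] [260.7 151.5] wrist front [284.4 229.4]
handle top [0.5127339  0.01815264 0.134     ]
dot [0.55425147 0.18904077 0.095     ] tri [0.55378813 0.18934044 0.0947391 ]
handle tri [0.51140715 0.01841325 0.13306812]
yaw base -3.9285763603347337 0.09524072554391455 [array([0.61037447, 0.14000274, 0.01      ]), array([0.51535754, 0.14652795, 0.01      ])]
-2.849925882306609 [-0.04974059  0.03001741  0.02661609  0.55354237  0.1894127   0.01678981] 0.6060589408001675
```

Wrist view: orange handle top at (604,204), pad dot at (323,126). In both views the fingertips sit about 17 mm behind the reported TCP, not 8 mm ahead. That matches the missed knob, so I allow 25 mm. The datum yaw is about -3 degrees.

Emit:
apply_moves([
  [0,0,0,0.165,0.005,0,-0.2],
  [0,0,0,0.165,0.005,0,-0.2],
  [0,0,0,0.165,0.005,0.15,-0.2],
  [0,0,0,0.165,0.005,0.3,-0.2],
  [0,0,0,0.165,0.005,0.42,-0.2],
  [0,0,0,0.165,0.005,0.54,-0.2],
  [0,0,0,0.165,0.005,0.6,-0.2],
  [0,0,0,0.165,0.005,0.6,-0.2],
])

```text
clock: 6.87
ee_pos: [0.5099, 0.016, 0.0962]
tcp_rot: [[1.0, -0.002, -0.007], [-0.002, -1.0, 0.0], [-0.007, -0.0, -1.0]]
wrist_force: [-1.0, -0.8, -0.2]
width: 0.6
finger_force: 0.0
```

```bash
python3 - <<'E'
from h import *
s=status.observe(); print({k:np.round(s[k],4) for k in("clock","ee_pos","tcp_rot","width","wrist_force")})
m=model("wrist"); w=vision.camera("wrist"); im=vision.camera("side")
print("handle top exp",proj("wrist",np.array([.512,.0184,.134]),m))
c=np.zeros((420,800,3),np.uint8);c[:,:400]=cv2.resize(w[120:330,220:420],(400,420));c[:,400:]=cv2.resize(im[160:265,240:340],(400,420),interpolation=2)
cv2.imwrite("pics/g1.png",c)
E
```

```text
{'clock': np.float64(6.8667), 'ee_pos': array([0.5099, 0.016 , 0.0962]), 'tcp_rot': array([[ 1.0e+00, -2.2e-03, -6.6e-03],
       [-2.2e-03, -1.0e+00,  3.0e-04],
       [-6.6e-03, -3.0e-04, -1.0e+00]]), 'width': np.float64(0.5998), 'wrist_force': array([-1.0389, -0.8394, -0.1532])}
handle top exp [316.49233665 249.33115873]
```

View pics/g1.png

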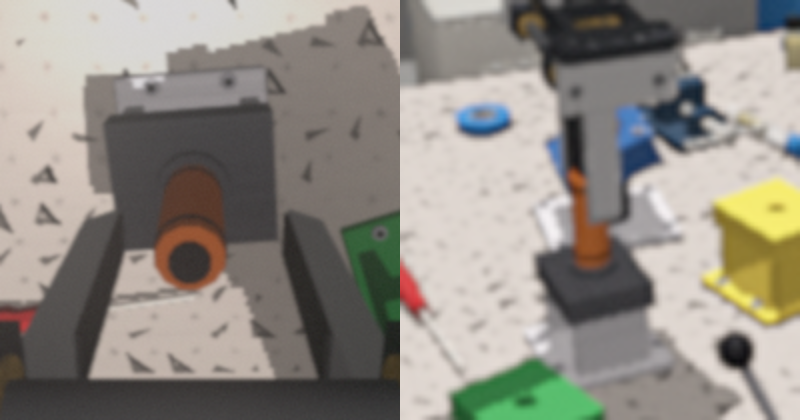

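The handle top is at about (315,251), as expected, between the fingers with room on both sides. I go down 26 mm and close.

Emit:
apply_moves([
  [0,0,0,0,0,0.05,-0.2],
  [0,0,0,0,0,0.1,-0.2],
  [0,0,0,0,0,0.104,-0.2],
  [0,0,0,0,0,0.104,-0.2],
  [0,0,0,0,0,0.104,-0.2],
])

```text
clock: 7.38
ee_pos: [0.5128, 0.0172, 0.0754]
tcp_rot: [[1.0, -0.001, 0.001], [-0.001, -1.0, -0.0], [0.001, 0.0, -1.0]]
wrist_force: [0.1, -0.6, 0.0]
width: 0.6
finger_force: 0.0
```

Emit:
apply_moves([
  [0,0,0,0,0,0,1],
  [0,0,0,0,0,0,1],
  [0,0,0,0,0,0,1],
  [0,0,0,0,0,0,1],
  [0,0,0,0,0,0,1],
  [0,0,0,0,0,0,1],
  [0,0,0,0,0,0,1],
  [0,0,0,0,0,0,1],
])

```text
clock: 8.05
ee_pos: [0.5121, 0.0179, 0.0742]
tcp_rot: [[1.0, -0.0, -0.0], [-0.0, -1.0, 0.001], [-0.0, -0.001, -1.0]]
wrist_force: [0.5, 4.5, -0.8]
width: 0.25
finger_force: 29.9
```

Emit:
apply_moves([
  [0,0,0,0,0,-0.08,1],
  [0,0,0,0,0,-0.18,1],
  [0,0,0,0,0,-0.3,1],
  [0,0,0,0,0,-0.45,1],
  [0,0,0,0,0,-0.5,1],
  [0,0,0,0,0,-0.5,1],
])

```text
clock: 8.55
ee_pos: [0.5136, 0.017, 0.2025]
tcp_rot: [[1.0, -0.001, 0.005], [-0.001, -1.0, -0.001], [0.005, 0.001, -1.0]]
wrist_force: [0.4, 0.5, -1.1]
width: 0.251
finger_force: 30.0
```

```bash
cat >> h.py <<'E'
def datR(psi=-3.3,t=20): return Ro.from_euler("zy",[psi,-t],degrees=True).as_matrix()@np.diag([1.,-1,-1])
DOT=np.array([.5538,.1893,.0947]); L=.0582
def tcp_for(s,psi=-3.3):
    R=datR(psi); return DOT-R[:,2]*(s+L),R
E
python3 - <<'E'
from h import *
s=status.observe(); print({k:np.round(s[k],4) for k in("clock","ee_pos","width","finger_force","wrist_force")})
p,R=tcp_for(.04); print(p,R.round(3),go(p,R))
E
```

```text
{'clock': np.float64(8.55), 'ee_pos': array([0.5136, 0.017 , 0.2025]), 'width': np.float64(0.2506), 'finger_force': np.float64(29.9625), 'wrist_force': array([ 0.4042,  0.4602, -1.1349])}
[0.52021362 0.1893     0.18697782] [[ 0.938 -0.054  0.342]
 [-0.058 -0.998  0.   ]
 [ 0.341 -0.02  -0.94 ]] (array([0.014, 0.438, 0.072]), array([ 0.026, -0.689,  0.062]))
```

```bash
sed -i 's/from_euler("zy"/from_euler("ZY"/' h.py; python3 - <<'E'
from h import *
p,R=tcp_for(.04); print(p,R.round(3),go(p,R,[.5121,.0179,.1992],down(0)))
E
```

```text
[0.52026931 0.19123337 0.18697782] [[ 0.938 -0.058  0.341]
 [-0.054 -0.998 -0.02 ]
 [ 0.342  0.    -0.94 ]] (array([-0.013,  0.444,  0.073]), array([ 0.033, -0.693,  0.049]))
```

Emit:
apply_moves([
  [0,0,0,0.0,-0.15,0,1],
  [-0.013,0.2,0.07,0.02,-0.3,0,1],
  [-0.013,0.444,0.073,0.033,-0.45,0,1],
  [-0.013,0.444,0.073,0.033,-0.6,0.03,1],
  [-0.013,0.444,0.073,0.033,-0.69,0.049,1],
  [-0.013,0.444,0.073,0.033,-0.693,0.049,1],
  [-0.013,0.444,0.073,0.033,-0.693,0.049,1],
  [-0.013,0.444,0.073,0.033,-0.693,0.049,1],
])

```text
clock: 9.22
ee_pos: [0.5202, 0.1898, 0.1862]
tcp_rot: [[0.939, -0.059, 0.34], [-0.055, -0.998, -0.021], [0.34, 0.001, -0.94]]
wrist_force: [1.1, -0.4, -0.6]
width: 0.25
finger_force: 30.0
```

Emit:
apply_moves([
  [0,0,0,0,0,0,1],
  [0,0,0,0,0,0,1],
  [0,0,0,0,0,0,1],
])

```text
clock: 9.47
ee_pos: [0.5207, 0.1896, 0.1869]
tcp_rot: [[0.938, -0.06, 0.341], [-0.056, -0.998, -0.021], [0.342, 0.0, -0.94]]
wrist_force: [0.2, 0.5, -0.5]
width: 0.25
finger_force: 30.0
```

```bash
python3 - <<'E'
from h import *
s=status.observe(); print({k:np.round(s[k],4) for k in("clock","ee_pos","tcp_rot","width","finger_force","wrist_force")})
R=s["tcp_rot"];p=np.array(s["ee_pos"]);tip=p+R[:,2]*L
m=model("wrist"); np.savez("m3.npz",K=m[0],V=m[1],R=R,p=p)
c=np.zeros((600,800,3),np.uint8)
for i,(n,hw,hh,f) in enumerate((("wrist",50,75,4),("side",50,37,4),("top",50,37,4))):
    im=vision.camera(n); cv2.imwrite(f"pics/r3{n}.png",im)
    q=proj(n,tip,m if n=="wrist" else None); d=proj(n,DOT,m if n=="wrist" else None)
    cx,cy=((q+d)/2).round().astype(int); x0,y0=cx-hw,cy-hh; t=cv2.resize(im[y0:y0+2*hh,x0:x0+2*hw],None,fx=f,fy=f,interpolation=2)
    X,Y=((0,0),(400,0),(400,300))[i]; c[Y:Y+t.shape[0],X:X+t.shape[1]]=t
    print(n,"origin",x0,y0,"at",X,Y,"tip exp",((q-[x0,y0])*f+[X,Y]).round(),"dot exp",((d-[x0,y0])*f+[X,Y]).round())
cv2.imwrite("pics/p1.png",c)
E
```

```text
{'clock': np.float64(9.4667), 'ee_pos': array([0.5207, 0.1896, 0.1869]), 'tcp_rot': array([[ 9.382e-01, -6.000e-02,  3.409e-01],
       [-5.640e-02, -9.982e-01, -2.070e-02],
       [ 3.416e-01,  2.000e-04, -9.399e-01]]), 'width': np.float64(0.2503), 'finger_force': np.float64(29.9626), 'wrist_force': array([ 0.2428,  0.4897, -0.5487])}
wrist origin 270 123 at 0 0 tip exp [202. 323.] dot exp [196. 279.]
side origin 234 147 at 400 0 tip exp [588. 126.] dot exp [608. 169.]
top origin 240 177 at 400 300 tip exp [597. 454.] dot exp [601. 439.]
```

View pics/p1.png

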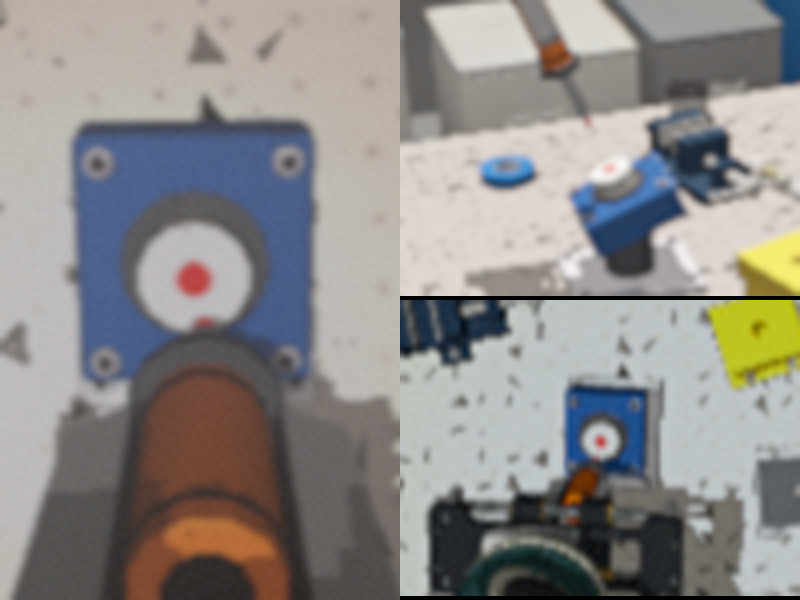

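The ball tip is at (205,323) and the dot at (194,280) in the wrist crop, both within a pixel of prediction, and the probe is square to the face. I shift 2 mm in y and approach.

Emit:
apply_moves([
  [0,0,0,0,-0.009,0.03,1],
  [0,0,0,0,-0.009,0.06,1],
  [0,0,0,0,-0.009,0.09,1],
  [0,0,0,0,-0.009,0.12,1],
  [0,0,0,0,-0.009,0.136,1],
  [0,0,0,0,-0.009,0.136,1],
  [0,0,0,0,-0.009,0.136,1],
  [0,0,0,0,-0.009,0.136,1],
])

```text
clock: 10.28
ee_pos: [0.5321, 0.1923, 0.1552]
tcp_rot: [[0.938, -0.058, 0.341], [-0.055, -0.998, -0.02], [0.342, -0.0, -0.94]]
wrist_force: [0.2, -1.0, -1.8]
width: 0.251
finger_force: 30.0
```

```bash
cat >> h.py <<'E'
def rep():
    s=status.observe(); R=np.array(s["tcp_rot"]); p=np.array(s["ee_pos"]); t=p+R[:,2]*L; RD=datR()
    print("t",round(s["clock"],2),"tip rel dot in tool axes mm",(RD.T@(t-DOT)*1e3).round(2),"F along tool z",(R.T@s["wrist_force"]).round(2),"tilt err deg",np.degrees(np.arccos(R[:,2]@RD[:,2])).round(2))
E
python3 - <<'E'
from h import *
rep()
q=proj("side",DOT).astype(int); im=vision.camera("side")[q[1]-30:q[1]+20,q[0]-33:q[0]+33]
m=model("wrist");q=proj("wrist",DOT,m).astype(int); w=vision.camera("wrist")[q[1]-30:q[1]+20,q[0]-33:q[0]+33]
cv2.imwrite("pics/p2.png",np.hstack([cv2.resize(i,(400,300),interpolation=2) for i in(im,w)])); rep()
E
```

```text
t 10.28 tip rel dot in tool axes mm [ 0.22 -1.7  -6.13] F along tool z [-0.39  1.03  1.79] tilt err deg 0.01
t 10.38 tip rel dot in tool axes mm [ 0.39 -1.65 -6.28] F along tool z [-0.15  0.19  0.19] tilt err deg 0.02
```

View pics/p2.png

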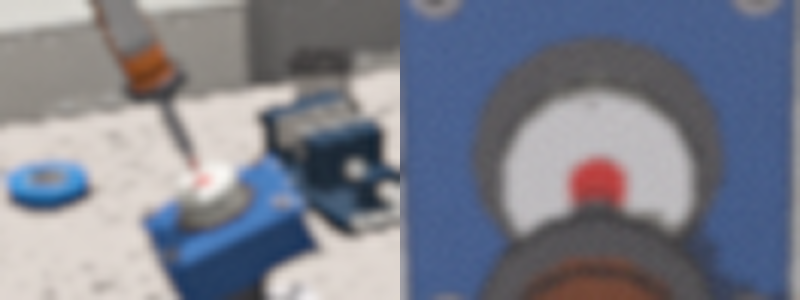

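Emit:
apply_moves([
  [0,0,0,0,0,0.01,1],
  [0,0,0,0,0,0.02,1],
  [0,0,0,0,0,0.028,1],
  [0,0,0,0,0,0.028,1],
  [0,0,0,0,0,0.028,1],
])

```text
clock: 10.8
ee_pos: [0.5345, 0.192, 0.1484]
tcp_rot: [[0.938, -0.058, 0.341], [-0.055, -0.998, -0.02], [0.342, 0.0, -0.94]]
wrist_force: [-0.5, -0.4, 0.1]
width: 0.251
finger_force: 30.0
```

```bash
cat >> h.py <<'E'
def avg(n=10):
    f=[];t=[];RD=datR()
    for i in range(n):
        vision.camera("side"); s=status.observe(); R=np.array(s["tcp_rot"]); f.append(R.T@s["wrist_force"]); t.append(RD.T@(np.array(s["ee_pos"])+R[:,2]*L-DOT)*1e3)
    print("t",round(s["clock"],2),"F",np.mean(f,0).round(2),"+-",np.std(f,0).round(2),"tip mm",np.mean(t,0).round(2),"grip",round(s["finger_force"],1))
E
python3 -c "
from h import *
avg()"
```

```text
t 11.3 F [-0.17  0.24 -0.41] +- [0.45 0.48 0.31] tip mm [ 0.15 -1.54  0.99] grip 30.0
```

Emit:
apply_moves([
  [0,0,0,0,0,0.006,1],
  [0,0,0,0,0,0.012,1],
  [0,0,0,0,0,0.012,1],
])

```text
clock: 11.55
ee_pos: [0.5356, 0.1919, 0.1454]
tcp_rot: [[0.938, -0.058, 0.341], [-0.055, -0.998, -0.02], [0.342, 0.0, -0.94]]
wrist_force: [-1.6, -1.6, 1.5]
width: 0.249
finger_force: 30.0
```

```bash
python3 -c "
from h import *
avg()"
```

```text
t 12.05 F [ 0.    0.45 -1.87] +- [0.44 0.47 0.3 ] tip mm [ 0.15 -1.55  4.02] grip 30.0
```

Emit:
apply_moves([
  [0,0,0,0,0,0.005,1],
  [0,0,0,0,0,0.01,1],
  [0,0,0,0,0,0.01,1],
  [0,0,0,0,0,0.01,1],
])

```text
clock: 12.38
ee_pos: [0.5364, 0.1919, 0.1433]
tcp_rot: [[0.938, -0.058, 0.341], [-0.055, -0.998, -0.02], [0.342, 0.0, -0.94]]
wrist_force: [-1.8, 0.1, 3.1]
width: 0.251
finger_force: 30.0
```

```bash
python3 -c "
from h import *
avg(12)"
```

```text
t 12.98 F [-0.13  0.44 -3.05] +- [0.34 0.34 0.46] tip mm [ 0.14 -1.56  6.51] grip 30.0
```

```bash
python3 -c "
from h import *
print(workorder.hand_in())"
```

```text
the job is handed in; nothing more can be done
None
```

I zeroed the lever and handed the job in with the probe still held square on the red dot, pressing the pad in about 5.9 mm by force (3.9 N) and travel; I had no pictures left to check the final contact by eye. My first lever pass went over the knob without reaching the stop, so I repeated it lower; that push reached the stop, at 15 N, and the lever sprang back to rest.

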